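# Close the bench caliper on the tube

### The job

Check the tube in the bench caliper: stand it upright on the bench between the open jaws and let go of it, then slide the moving jaw in by its post until both jaws touch the tube, without twisting the jaw, and let go. Leave the solid rod and the square block standing where they are.

Things in the scene. Friction and masses are not known exactly. Their poses are not given: they have to be found in the camera images.
- fixed_jaw: Fixed jaw of a steel caliper fastened flat on the bench. Origin: at bench height, on the beam's centre line, in the jaw's measuring face; x along the beam to the moving jaw, y out to the jaw tips, z up. Bar x -16 to 0, y 10 to 90 mm, 20 mm high, with a foot x -40 to -6, y -18 to 18, 20 high. Beam 24 wide, 14 high, to x 330. Bare bench between the jaws.
- moving_jaw: Moving jaw: origin and axes alike, in its own measuring face; its x in the fixed jaw's frame is the opening (95 to 125 mm at the start, 0 to 150 possible). Bar x 0 to 16, y 10 to 90 mm, 20 high, on a slider x 9 to 79, 38 wide, 20 high. Sliding takes about 2 N; it stays where left. A load off the beam twists slider and jaw about the post, 1 degree per 0.1 N m; they spring back.
- post (a point): Round steel post standing on the slider, to pinch or push to slide the jaw: 20 mm in diameter, from 20 to 62 mm above the bench. This point is on its axis 45 mm above the bench, at x 50, y 0 mm of the moving jaw's frame.
- tube_mid (a point): Centre, half-way up, of the tube to be checked: a loose plain aluminium tube standing upright on the bench, open through from top to bottom, 40 mm outside, 26 mm bore, 80 mm tall, about 0.16 kg. z is its axis.
- rod_mid (a point): Centre, half-way up, of a solid aluminium round rod standing on the bench, 30 mm in diameter, 80 mm tall. Not to be used.
- block_mid (a point): Centre, half-way up, of a solid square aluminium block standing on the bench, 36 by 36 mm, 80 mm tall. Not to be used.

How it is judged:
By the outcome, as a careful person would: the job done as asked, in the order asked, and still so for the second after the job is handed in, with the robot touching nothing.
It also fails if it takes over 54 s, if anything falls off the work surface, if the arm or the gripper's body presses on something with over 40 N, if the wrist force passes 120 N, or if a joint passes its speed limit or range.

### The arm

A 6-joint arm with a two-finger parallel gripper is mounted at the origin on the work surface. World frame = base frame: x ahead of the robot, y to its left, z up, the work surface at z = 0. Lengths are in m, angles in rad, forces in N, time in s.
With the tool pointing down it reaches from about 0.35 to 0.775 m from the base axis. Payload 7.3 kg.
Tool frame: the origin (TCP) lies at the centre of the arm's flange, where the gripper is bolted on; the fingertips stand 178 mm ahead of it and the grasp point (between the pads) lies 159 mm ahead of it; z points along the fingers, y is the line along which they close (so a half turn about z gives the same grasp; the last joint's range is limited). The gripper opens to 92 mm and grips with 3 to 60 N. Pads are 19 mm wide; open, the fingers measure 130 mm over their backs; the gripper's body (75 mm by 190 mm) begins 47 mm behind the grasp point.
Start: joints at [1.119, 0.342, 1.524, -0, 1.275, -0.146], TCP at [0.158, 0.501, 0.405] pointing down, gripper open.
Joint ranges: [-2.53, 2.53], [-0.77, 2.02], [0.04, 2.7], [-1, 4.14], [0.28, 2.66], [-3.11, 3.11]. Speed limits (rad/s): [2.57, 2.57, 3.14, 3.14, 3.14, 3.14].

### API

Orientations are given as [roll, pitch, yaw] about the fixed x, y, z axes, in that order (R = Rz(yaw) Ry(pitch) Rx(roll)).
In Python, from cell import telemetry, vision, ticket gives the robot as it stands.
- The arm moves only by the shell command python3 -m crank 'ROWS' [FORCE]. ROWS is JSON, a list of rows, each a list of 5 numbers: the gripper command: -1 is shut, 1 is fully open, values between are in proportion, then the shift along the tool's x, y, z in mm, then the turn about the tool's z in rad. In form: [[fingers, dx, dy, dz, roll], ...]. A call has 1 to 12 rows; each row is the pose to reach, as a shift and turn from the pose commanded when the call began, along the tool's axes at that moment; what a row does not reach only later rows make up. A row lasts 1/12 s, in which the tool goes at most 41.7 mm and 7.16 degrees, less where a joint would pass 70% of its speed; a pose out of reach is approached as far as the arm can. A call with a gripper value outside its range is refused whole. The fingers move at their own pace and stop on an object; FORCE is the grip in N (left out, the last holds). Time passes only in rows, so rows that repeat a pose let the fingers close. It gives the time, the measured TCP pose, the force, the opening and the grip force at its end, in the units of the state.
- telemetry.observe(): the state, without advancing time (a new reading comes with each control period).
- vision.read_camera(name): name is "scene" or "side" or "wrist"; returns (picture, depth): 480x640x3 uint8, red, green, blue; 480x640 float32, m along the optical axis (not along the pixel's ray), 0 where there is no reading.
- vision.get_calibration(name): a dict with "camera_matrix" (3x3 intrinsics, pixels), "rvec" (rotation vector, rad) and "tvec" (3), from world to camera coordinates, as OpenCV has them. Camera axes: x right, y down, z forward; pixel columns grow to the right and rows downward; lengths in m; the calibration is good to about 2 mm. A picture is of the moment at which its call begins: read the wrist's pose just before it. get_calibration takes no time and is no camera call; for the wrist camera it gives the pose at the moment of the call.
- ticket.hand_in(): hands the job in; it is judged then, once.
The state is a dict: "time": time; "qpos": joint angles; "qvel": joint speeds; "joint_efforts": joint torques, N m; "tool_pos": TCP position; "tool_rot": TCP orientation; "contact_force": force on the tool from outside, world axes, zero at the start; "torque": the same for the moment, N m; "opening": finger opening in m; "grip_force": force on a finger pad.
Only numpy, scipy, OpenCV 4.12 (cv2) and the standard library are available. Lean on these libraries where they do the work, as an engineer would, in place of code of your own. Each camera call takes 0.05 s, during which the arm holds its last target. There are 200 camera calls.

## Working session

There is one attempt and no reset: what is moved stays moved. The work goes in short steps, Python scripts to look and compute and a shell command to move; the robot and the scene stay as the last step left them, time stands still between calls to the robot, and variables do not carry over. Pictures are saved under pics/ and viewed, at most 10 in all, crops included, and the job is handed in when it is done.

```bash
mkdir -p pics; ls
python3 - <<'E'
from cell import telemetry, vision
import cv2, numpy as np
for n in ("scene","side"):
    im,d=vision.read_camera(n); cv2.imwrite(f"pics/{n}0.png",im[:,:,::-1]); np.savez(f"{n}0.npz",im=im,d=d)
    c=vision.get_calibration(n); R=cv2.Rodrigues(np.array(c["rvec"]))[0]; print(n,c["camera_matrix"],-R.T@np.array(c["tvec"]).ravel(),R[2])
print(telemetry.observe())
E
```

```text
pics
scene [[506.90231987   0.         326.84827724]
 [  0.         506.90231987 237.16185402]
 [  0.           0.           1.        ]] [0.94667679 0.31325406 0.82114611] [-0.49301109 -0.18301619 -0.85055578]
side [[543.85348023   0.         326.68226645]
 [  0.         543.85348023 244.61199607]
 [  0.           0.           1.        ]] [ 0.13325842 -0.31807557  0.56851316] [ 0.48948045  0.59636111 -0.63620933]
{'time': 0.1, 'qpos': array([ 1.11898963e+00,  3.42640899e-01,  1.52489827e+00, -6.84171163e-06,
        1.27538969e+00, -1.45972955e-01]), 'qvel': array([ 0.00033974, -0.00323512, -0.0031122 ,  0.00116899, -0.00026472,
       -0.00077498]), 'joint_efforts': array([ 1.24821512e-03, -4.32009244e+01, -2.44694209e+01,  7.17629911e-02,
        5.26306266e-02, -5.10241057e-05]), 'tool_pos': array([0.1579871 , 0.5005449 , 0.40412871]), 'tool_rot': array([-3.14026971e+00, -1.87884647e-04,  2.83576079e+00]), 'contact_force': array([-0.39891503, -0.39535756, -0.57399937]), 'torque': array([ 0.05696153,  0.01518578, -0.01739705]), 'grip_force': 0.0, 'opening': 0.09162603250941993}
```

View pics/scene0.png

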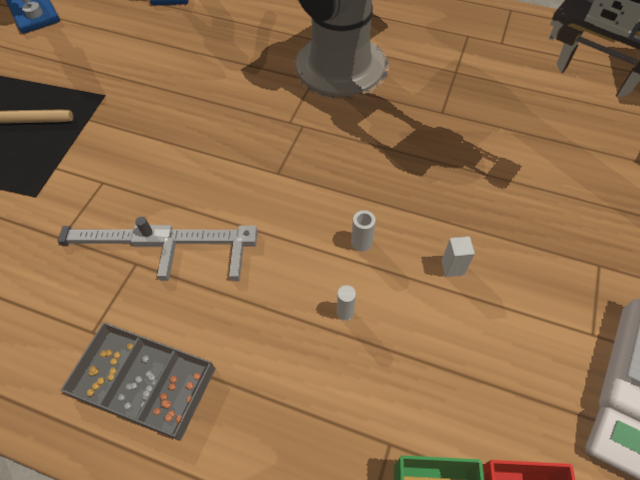

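View pics/side0.png

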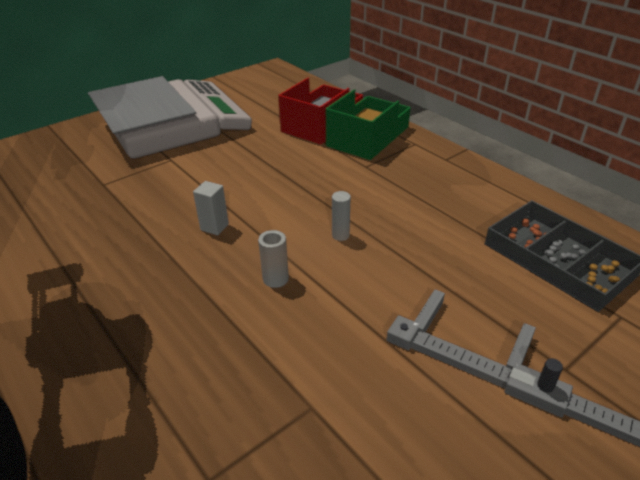

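The scene view shows the tube with its rim at (363,220), the rod at (346,302) and the block at (458,257). The caliper's fixed jaw bar is near (237,260), the moving bar near (166,258) and the post near (144,227). The side view agrees: tube (274,258), fixed jaw (430,310), moving jaw (521,347), post (550,375).

```bash
cat > h.py <<'E'
import cv2, numpy as np
from cell import telemetry, vision
def cam(n):
    c=vision.get_calibration(n); R=cv2.Rodrigues(np.array(c["rvec"]))[0]; t=np.array(c["tvec"]).ravel()
    return np.array(c["camera_matrix"]),R,t
def rays(c,uv):
    K,R,t=c; uv=np.atleast_2d(np.array(uv,float)); 
    return -R.T@t, (np.c_[uv,np.ones(len(uv))]@np.linalg.inv(K).T)@R
def plane(c,uv,z):
    C,d=rays(c,uv); return C+d*((z-C[2])/d[:,2])[:,None]
def cloud(c,depth):
    v,u=np.mgrid[:480,:640]; C,d=rays(c,np.c_[u.ravel(),v.ravel()])
    return (C+d*depth.reshape(-1,1)).reshape(480,640,3)
def grey(im,s=60,v=70):
    h=cv2.cvtColor(im,cv2.COLOR_RGB2HSV); return (h[...,1]<s)&(h[...,2]>v)
E
python3 - <<'E'
from h import *
box={"scene":{"tube":(345,205,382,255),"rod":(330,280,362,325),"block":(435,230,480,282),"cal":(50,205,262,285)},
"side":{"tube":(250,222,298,292),"rod":(325,185,358,245),"block":(188,175,232,240),"cal":(380,285,640,450)}}
for n in box:
    f=np.load(n+"0.npz"); im,d=f["im"],f["d"]; c=cam(n); P=cloud(c,d); g=grey(im)
    for k,(a,b,e,h) in box[n].items():
        m=np.zeros_like(g); m[b:h,a:e]=g[b:h,a:e]; 
        Q=P[m&(d>0)]
        if k!="cal":
            T=Q[Q[:,2]>.074]; print(n,k,m.sum(),len(T),"zmax",np.percentile(Q[:,2],[2,50,98]).round(4),"top bbox",T.min(0).round(4),T.max(0).round(4),"mid",((T.min(0)+T.max(0))/2).round(4))
        else:
            print(n,"cal z hist",np.histogram(Q[:,2],bins=np.arange(-.006,.07,.004)))
            for ct in cv2.findContours(m.astype(np.uint8),cv2.RETR_EXTERNAL,cv2.CHAIN_APPROX_NONE)[0]:
                if cv2.contourArea(ct)>60:
                    print(cv2.contourArea(ct)); ap=cv2.approxPolyDP(ct,2.0,True)[:,0]
                    for p,w in zip(ap,plane(c,ap,.02)): print(p,w.round(4))
E
```

```text
scene tube 784 242 zmax [0.006  0.0606 0.0816] top bbox [0.4418 0.1829 0.074 ] [0.4815 0.2213 0.0838] mid [0.4616 0.2021 0.0789]
scene rod 542 259 zmax [0.0018 0.0705 0.0825] top bbox [0.5922 0.2049 0.074 ] [0.622  0.2332 0.0841] mid [0.6071 0.219  0.0791]
scene block 982 422 zmax [0.0035 0.0665 0.0827] top bbox [0.4341 0.3529 0.074 ] [0.4798 0.3972 0.084 ] mid [0.457 0.375 0.079]
scene cal z hist (array([   0,   13,   79,  245,  871, 1029, 1275,  141,    4,    1,    1,
          3,    0,    2,    0,    2,   35,   34,    0]), array([-0.006, -0.002,  0.002,  0.006,  0.01 ,  0.014,  0.018,  0.022,
        0.026,  0.03 ,  0.034,  0.038,  0.042,  0.046,  0.05 ,  0.054,
        0.058,  0.062,  0.066,  0.07 ]))
3446.0
[ 58 239] [ 0.6548 -0.3285  0.02  ]
[ 63 241] [ 0.6553 -0.3171  0.02  ]
[ 65 238] [ 0.6485 -0.3175  0.02  ]
[ 68 243] [ 0.6558 -0.3058  0.02  ]
[129 242] [ 0.6158 -0.2004  0.02  ]
[134 245] [ 0.6183 -0.1883  0.02  ]
[162 245] [ 0.6008 -0.1395  0.02  ]
[157 274] [ 0.657  -0.1178  0.02  ]
[160 279] [ 0.6639 -0.1077  0.02  ]
[168 279] [ 0.6591 -0.0943  0.02  ]
[176 242] [ 0.5864
[... 2071 characters left out ...]
[ 0.5779 -0.1995  0.02  ]
[538 388] [ 0.5766 -0.1747  0.02  ]
[536 382] [ 0.5823 -0.1682  0.02  ]
[540 373] [ 0.5976 -0.1636  0.02  ]
[521 364] [ 0.5914 -0.1405  0.02  ]
[534 330] [ 0.6521 -0.1183  0.02  ]
[530 325] [ 0.6557 -0.1098  0.02  ]
[524 324] [ 0.6511 -0.1035  0.02  ]
[507 362] [ 0.5806 -0.1275  0.02  ]
[511 369] [ 0.5754 -0.1372  0.02  ]
[426 332] [ 0.5398 -0.0287  0.02  ]
[419 331] [ 0.534  -0.0216  0.02  ]
905.5
[443 293] [0.6131 0.0055 0.02  ]
[434 290] [0.6078 0.0178 0.02  ]
[414 321] [ 0.542 -0.005  0.02 ]
[398 316] [0.532  0.0153 0.02  ]
[388 333] [0.5    0.0023 0.02  ]
[409 341] [ 0.5113 -0.025   0.02  ]
[418 328] [ 0.5369 -0.0171  0.02  ]
[424 327] [ 0.5443 -0.021   0.02  ]
```

Both views agree to 4 mm: tube ≈ (0.4595, 0.202), top at 0.08 m as it should be. The beam direction is ≈ −70.6°. I'll move above the tube with the closing line along the caliper's y.

```bash
python3 -m crank '[[1,-377,-194,0,0.93],[1,-377,-194,0,0.93],[1,-377,-194,0,0.93],[1,-377,-194,0,0.93],[1,-377,-194,0,0.93],[1,-377,-194,0,0.93],[1,-377,-194,0,0.93],[1,-377,-194,0,0.93],[1,-377,-194,0,0.93],[1,-377,-194,0,0.93],[1,-377,-194,0,0.93],[1,-377,-194,0,0.93]]'
python3 -m crank '[[1,0,0,0,0]]'
python3 - <<'E'
from h import *
s=telemetry.observe(); print(s["time"],s["tool_pos"],s["tool_rot"],s["contact_force"])
c=cam("wrist"); im,d=vision.read_camera("wrist"); cv2.imwrite("pics/w1.png",im[:,:,::-1]); np.savez("w1.npz",im=im,d=d)
P=cloud(c,d); g=grey(im); print("cam",-c[1].T@c[2])
m=g&(d>0)&(P[...,2]>.074)&(P[...,2]<.086)&(np.hypot(P[...,0]-.46,P[...,1]-.202)<.04)
Q=P[m]; print(m.sum(),Q.min(0),Q.max(0),(Q.min(0)+Q.max(0))/2,Q.mean(0))
E
```

```text
time: 1.1
tool_pos: [0.4607, 0.2002, 0.4041]
tool_rot: [-3.141, 0.0, 1.901]
contact_force: [0.1, 0.2, 0.0]
opening: 0.092
grip_force: 0.0
time: 1.18
tool_pos: [0.4589, 0.2021, 0.4042]
tool_rot: [-3.14, -0.001, 1.904]
contact_force: [-0.7, -0.0, 0.0]
opening: 0.092
grip_force: 0.0
1.1833 [0.45890699 0.20210385 0.40421022] [-3.14013153e+00 -7.28498302e-04  1.90448147e+00] [-0.72785769 -0.02653667  0.0491595 ]
cam [0.43290446 0.27952923 0.38387848]
1336 [0.44074287 0.18214423 0.07400189] [0.47958124 0.22125415 0.08163193] [0.46016206 0.20169919 0.07781691] [0.46006703 0.20261756 0.07904969]
```

View pics/w1.png

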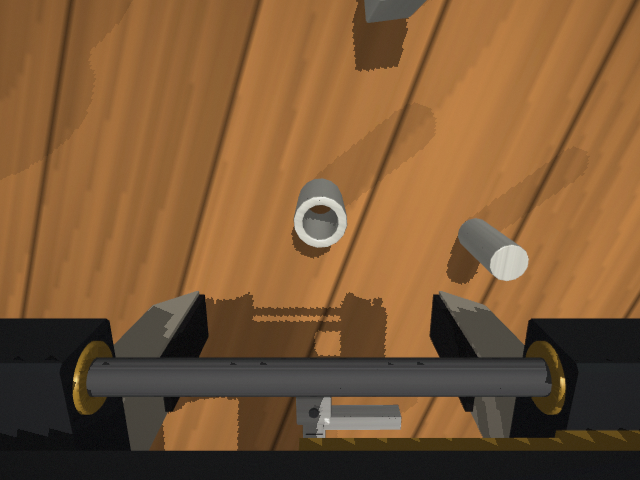

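The wrist view shows the bore clearly at (320,222), centred between the fingers, which confirms the tube at (0.460, 0.202). The rod is at (508,262), clear. I'll descend and grip.

```bash
python3 -m crank '[[1,0,0,40,0],[1,0,0,80,0],[1,0,0,120,0],[1,0,0,150,0],[1,0,0,175,0],[1,0,0,190,0],[1,0,0,190,0],[1,0,0,190,0]]' 20
python3 -m crank '[[-1,0,0,0,0],[-1,0,0,0,0],[-1,0,0,0,0],[-1,0,0,0,0],[-1,0,0,0,0],[-1,0,0,0,0],[-1,0,0,0,0],[-1,0,0,0,0]]' 20
```

```text
time: 1.9
tool_pos: [0.4582, 0.2034, 0.2146]
tool_rot: [-3.14, -0.0, 1.908]
contact_force: [0.7, -0.2, 0.9]
opening: 0.0916
grip_force: 0.0
time: 2.57
tool_pos: [0.4592, 0.2021, 0.2148]
tool_rot: [3.141, -0.0, 1.906]
contact_force: [0.4, 0.3, -0.1]
opening: 0.0431
grip_force: 0.0
```

```bash
python3 -m crank '[[-1,0,0,0,0],[-1,0,0,0,0],[-1,0,0,0,0],[-1,0,0,0,0]]' 20
```

```text
time: 2.9
tool_pos: [0.4592, 0.2022, 0.2147]
tool_rot: [3.142, -0.0, 1.906]
contact_force: [-0.8, -0.5, 0.2]
opening: 0.0403
grip_force: 20.0
```

```bash
python3 -m crank '[[-1,0,0,-40,0],[-1,0,0,-80,0],[-1,0,0,-120,0],[-1,-30,3,-150,0],[-1,-70,6,-170,0],[-1,-110,10,-170,0],[-1,-150,14,-170,0],[-1,-190,18,-170,0],[-1,-230,22,-170,0],[-1,-270,26,-170,0],[-1,-310,30,-170,0],[-1,-345,34,-170,0]]'
python3 -m crank '[[-1,-20,0,0,0],[-1,-20,0,0,0],[-1,-20,0,0,0],[-1,-20,0,0,0]]'
python3 - <<'E'
from h import *
s=telemetry.observe(); print(s["time"],s["tool_pos"],s["tool_rot"],s["grip_force"])
c=cam("wrist"); im,d=vision.read_camera("wrist"); cv2.imwrite("pics/w2.png",im[:,:,::-1]); np.savez("w2.npz",im=im,d=d,K=c[0],R=c[1],t=c[2])
E
```

```text
time: 3.9
tool_pos: [0.6051, -0.115, 0.3841]
tool_rot: [-3.141, -0.0, 1.905]
contact_force: [0.8, 0.1, -0.8]
opening: 0.0405
grip_force: 20.0
time: 4.23
tool_pos: [0.611, -0.1308, 0.3841]
tool_rot: [-3.141, -0.001, 1.906]
contact_force: [-0.2, -0.7, -1.3]
opening: 0.0403
grip_force: 20.0
4.2333 [ 0.61096677 -0.13079066  0.38413812] [-3.14065763e+00 -1.44778481e-03  1.90587141e+00] 19.996372978203
```

View pics/w2.png

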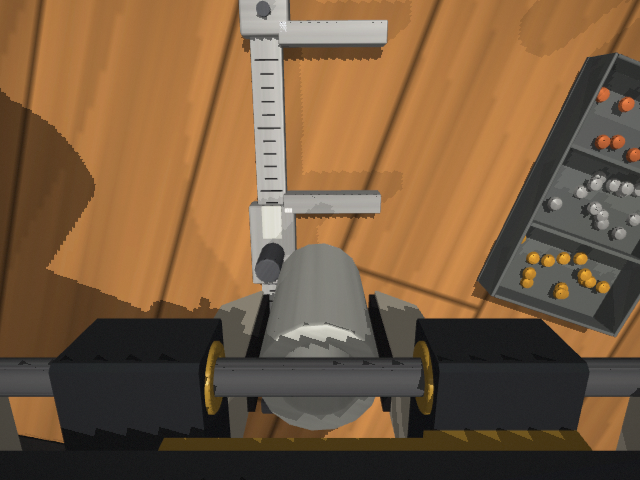

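The wrist view shows the fixed bar at rows 20–47, the moving bar's top at rows 191–205, the beam near column 270, and the held tube below at (318,330). Next I'll fit the bar edges.

Run:
```python
from h import *
f=np.load("w2.npz"); im=f["im"]; c=(f["K"],f["R"],f["t"]); g=cv2.cvtColor(im,cv2.COLOR_RGB2GRAY).astype(int); m=grey(im)
print(g[15:65,340].tolist()); print(g[184:220,335].tolist())
print(im[15:65:4,340].tolist())
print("beam row100",g[100,240:300].tolist())
P=cloud(c,f["d"])
for uv in [(340,30),(335,198),(270,220),(245,15)]: print(uv,P[uv[1],uv[0]].round(4))
```

```text
[118, 117, 117, 120, 122, 149, 193, 190, 191, 191, 192, 193, 192, 193, 191, 189, 187, 185, 184, 182, 182, 183, 183, 183, 184, 183, 183, 177, 122, 72, 72, 73, 75, 74, 75, 76, 75, 74, 76, 75, 75, 77, 76, 87, 143, 143, 144, 144, 144, 144]
[129, 130, 129, 130, 130, 128, 113, 98, 101, 100, 105, 156, 164, 165, 167, 168, 170, 171, 171, 169, 168, 166, 165, 166, 170, 170, 171, 169, 168, 103, 81, 81, 79, 80, 97, 149]
[[160, 108, 59], [159, 114, 68], [193, 191, 185], [195, 191, 187], [189, 187, 182], [184, 182, 175], [186, 184, 179], [124, 121, 118], [95, 70, 48], [101, 69, 40], [102, 69, 39], [193, 132, 72], [195, 131, 74]]
beam row100 [138, 138, 137, 136, 137, 138, 139, 138, 139, 138, 139, 140, 122, 170, 181, 181, 181, 181, 180, 179, 181, 176, 174, 173, 174, 174, 176, 178, 176, 176, 179, 180, 182, 182, 187, 194, 195, 194, 193, 191, 193, 198, 179, 85, 82, 132, 135, 135, 136, 134, 135, 133, 133, 132, 131, 131, 129, 130, 128, 129]
(340, 30) [5.821e-01 5.000e-04 2.030e-02]
(335, 198) [ 0.621  -0.1179  0.0187]
(270, 220) [ 0.5763 -0.1525  0.0209]
(245, 15) [ 0.5137 -0.0125  0.0182]
```

Run:
```python
from h import *
f=np.load("w2.npz"); im=f["im"]; c=(f["K"],f["R"],f["t"])
g=cv2.GaussianBlur(cv2.cvtColor(im,cv2.COLOR_RGB2GRAY),(1,5),0).astype(float)
def edge(cols,r0,r1,sgn,z):
    uv=[]
    for u in cols:
        dv=sgn*np.gradient(g[r0:r1,u]); k=dv.argmax()
        o=0
        if 0<k<len(dv)-1:
            a,b,e=dv[k-1:k+2]; o=.5*(a-e)/(a-2*b+e) if (a-2*b+e)!=0 else 0
        uv.append((u,r0+k+o))
    P=plane(c,uv,z); l=cv2.fitLine(P[:,:2].astype(np.float32),cv2.DIST_HUBER,0,.001,.001).ravel(); 
    if l[0]<0:l[:2]*=-1
    print(np.median(np.array(uv)[:,1]),l[2:],"ang",np.degrees(np.arctan2(l[1],l[0]))); return l
E={}
cf=range(300,380); cm=range(300,372)
A=edge(cf,14,26,1,.02)
A2=edge(cf,29,38,-1,.02); B0=edge(cf,38,50,-1,0.0)
M=edge(cm,192,200,1,.02); M0=edge(cm,186,194,-1,0); N=edge(cm,208,220,-1,.02)
def off(l,p): 
    n=np.array([l[1],-l[0]]); return n@(np.array(p[2:])-l[2:])*1000   # along caliper +x
for n_,(a,b) in dict(A_A2=(A,A2),A2_B0=(A2,B0),A2_M=(A2,M),M_N=(M,N),B0M=(B0,M),M0M=(M0,M)).items(): print(n_,off(a,b))
# tips along bar rows 30, 200 ; post
h=grey(im)
for r in (26,28,200,205): 
    rr=np.where(h[r,300:420])[0]; print(r,300+rr.max(),plane(c,[(300+rr.max()+.5,r)],.02))
# beam edges at row 60..180 (z=.014)
L=[];Rr=[]
for r in range(55,190,3):
    x=np.where(h[r,235:300])[0]+235; L.append((x.min()-.5,r)); Rr.append((x.max()+.5,r))
for e in (L,Rr):
    l=cv2.fitLine(plane(c,e,.014)[:,:2].astype(np.float32),cv2.DIST_HUBER,0,.001,.001).ravel(); print("beam",l,np.degrees(np.arctan2(l[1],l[0])))
d=cv2.cvtColor(im,cv2.COLOR_RGB2GRAY)[235:290,248:292]<75
n,lab,st,ce=cv2.connectedComponentsWithStats(d.astype(np.uint8)); print(st,ce+[248,235])
```

```text
20.09090909090909 [0.57908434 0.00635269] ang 19.648169
31.0 [0.5840061  0.00069285] ang 20.266865
42.92424242424242 [ 0.5810636  -0.00630059] ang 19.384062
194.525 [ 0.61868393 -0.11538763] ang 19.1437
189.86363636363637 [ 0.6126228  -0.11744782] ang 19.5288
212.70820433436535 [ 0.627476   -0.12841174] ang 19.484903
A_A2 6.985192
A2_B0 5.541229
A2_M 120.906044
M_N 15.187119
B0M 115.38957
M0M 0.08444616
26 387 [[0.61379956 0.01432437 0.02      ]]
28 387 [[0.61429208 0.01310183 0.02      ]]
200 380 [[ 0.65653277 -0.10701815  0.02      ]]
205 380 [[ 0.65807441 -0.11089964  0.02      ]]
beam [ 0.33302075 -0.9429195   0.5403999  -0.0826216 ] -70.54777
beam [ 0.33689702 -0.9415415   0.5626392  -0.07283958] -70.31206
[[   0    0   44   55 2006]
 [   8    8   29   28  407]
 [  31   37    1    2    2]
 [  26   43    4    3    5]] [[268.87587238 263.60468594]
 [272.45700246 253.83046683]
 [279.         272.5       ]
 [275.4        279.        ]]
```

Fixed-jaw origin ≈ (0.5334, −0.0268), y axis at 19.55°, opening ≈ 112 mm. Checks hold: bar thickness 16.1, beam width 24.2, tip at 89.5 mm. I'll put the tube at x 25, y 40 mm.

```bash
python3 -m crank '[[-1,35,0,0,0],[-1,65,1,20,0],[-1,90,1,50,0],[-1,99,1,80,0],[-1,99,1,105,0],[-1,99,1,125,0],[-1,99,1,135,0],[-1,99,1,140,0],[-1,99,1,140,0],[-1,99,1,140,0]]'
python3 - <<'E'
from h import *
im,d=vision.read_camera("side"); cv2.imwrite("pics/s2.png",cv2.resize(im[220:440,320:600,::-1],None,fx=2.5,fy=2.5))
c=cam("side");P=cloud(c,d);g=grey(im)
s=telemetry.observe(); print(s["tool_pos"],s["contact_force"])
m=g&(abs(P[...,2]-.105)<.006)&(np.hypot(P[...,0]-.58,P[...,1]+.035)<.05); Q=P[m]; print(m.sum(),Q.min(0),Q.max(0))
E
```

```text
time: 5.12
tool_pos: [0.58, -0.0374, 0.2458]
tool_rot: [3.14, 0.001, 1.906]
contact_force: [-0.8, -0.7, -1.7]
opening: 0.0403
grip_force: 20.0
[ 0.58011486 -0.03753816  0.24611596] [-0.76144408  0.36036195 -1.44120904]Traceback (most recent call last):
  File "<stdin>", line 5, in <module>
    return umr_minimum(a, axis, None, out, keepdims, initial, where)
ValueError: zero-size array to reduction operation minimum which has no identity
```

View pics/s2.png

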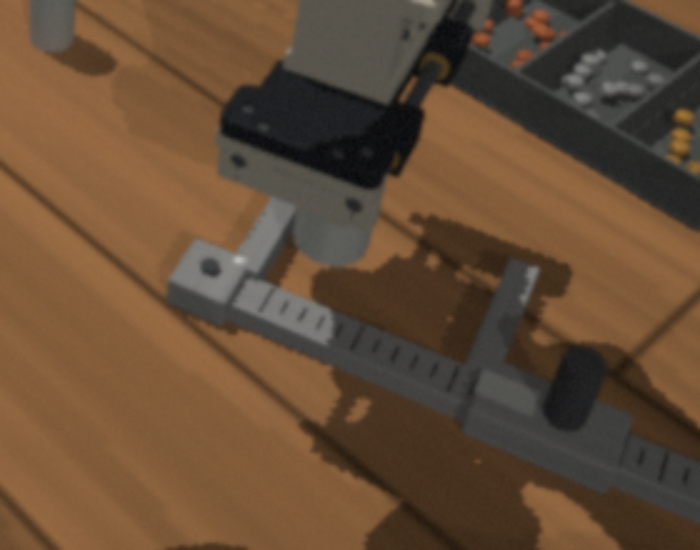

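The side crop shows the tube's lower end at (332,250), between the jaws, clear of the fixed bar (265,240) and the beam. I'll lower it.

```bash
python3 -m crank '[[-1,0,0,4,0],[-1,0,0,8,0],[-1,0,0,12,0],[-1,0,0,16,0],[-1,0,0,20,0],[-1,0,0,24,0],[-1,0,0,26,0],[-1,0,0,28,0],[-1,0,0,29,0],[-1,0,0,30,0],[-1,0,0,30,0],[-1,0,0,30,0]]'
```

```text
time: 6.17
tool_pos: [0.5797, -0.0375, 0.2148]
tool_rot: [3.141, 0.0, 1.906]
contact_force: [0.1, 0.0, -0.3]
opening: 0.0396
grip_force: 20.0
```

```bash
python3 -m crank '[[-0.05,0,0,0,0],[0.0,0,0,0,0],[0.1,0,0,0,0],[0.3,0,0,0,0],[0.4,0,0,0,0],[0.4,0,0,0,0],[0.4,0,0,0,0],[0.4,0,0,0,0]]'
python3 -m crank '[[0.4,0,0,-20,0],[0.4,0,0,-50,0],[0.4,0,0,-90,0],[0.4,-30,0,-130,0],[0.4,-70,-10,-160,0],[0.4,-105,-25,-160,0],[0.4,-135,-38,-160,0],[0.4,-135,-38,-160,0],[0.4,-135,-38,-160,0]]'
python3 - <<'E'
from h import *
s=telemetry.observe(); print(s["time"],s["tool_pos"],s["tool_rot"],s["contact_force"])
c=cam("wrist"); im,d=vision.read_camera("wrist"); cv2.imwrite("pics/w3.png",im[:,:,::-1]); np.savez("w3.npz",im=im,d=d,K=c[0],R=c[1],t=c[2])
O=np.array([.5334,-.0268]); a=np.radians(19.55); X=np.array([np.sin(a),-np.cos(a)]); Y=np.array([np.cos(a),np.sin(a)])
def inj(w): w=np.atleast_2d(w)[:,:2]-O; return np.c_[w@X,w@Y]*1000
P=cloud(c,d); 
m=(d>0)&(P[...,2]>.074)&(P[...,2]<.086)&(np.hypot(P[...,0]-.58,P[...,1]+.037)<.04)
Q=inj(P[m]); print("tube top",m.sum(),Q.min(0),Q.max(0),(Q.min(0)+Q.max(0))/2)
m=(d>0)&(P[...,2]>.057)&(P[...,2]<.068)&(np.hypot(P[...,0]-.588,P[...,1]+.18)<.03)
if m.any(): Q=inj(P[m]); print("post top",m.sum(),Q.min(0),Q.max(0),(Q.min(0)+Q.max(0))/2)
E
```

```text
time: 6.83
tool_pos: [0.5797, -0.0375, 0.2147]
tool_rot: [3.142, -0.0, 1.906]
contact_force: [-0.9, -0.1, 0.4]
opening: 0.0639
grip_force: 0.0
time: 7.58
tool_pos: [0.5877, -0.1799, 0.3746]
tool_rot: [3.141, 0.0, 1.902]
contact_force: [0.3, 0.3, 0.6]
opening: 0.0641
grip_force: 0.0
7.5833 [ 0.5876606  -0.17994524  0.37461612] [3.14146271e+00 9.81262244e-05 1.90170558e+00] [0.33218112 0.28907572 0.5509768 ]
tube top 1345 [23.98984719 21.15442486] [46.55962526 60.56460884] [35.27473622 40.85951685]
post top 597 [151.81848812 -10.45901793] [171.22381845   8.74436939] [161.52115328  -0.85732427]
```

View pics/w3.png

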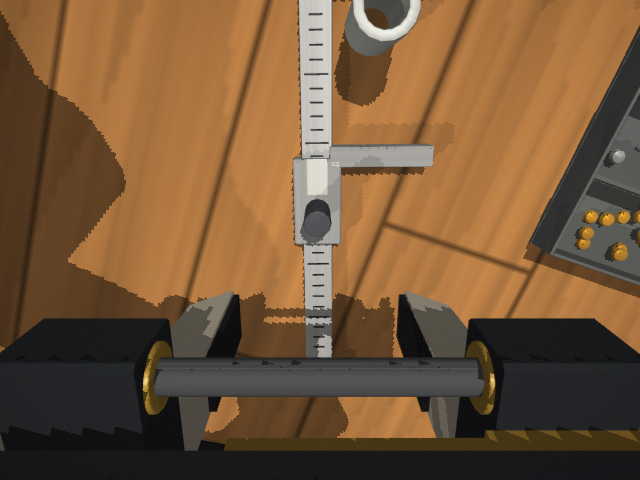

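The tube stands upright at (386,12), x ≈ 26.5, y ≈ 41 mm. The post at (317,215) is at jaw x 161.5, y −0.9, right under the tool. I'll descend and pinch it lightly.

```bash
python3 -m crank '[[0.4,0,-1,40,0],[0.4,0,-1,80,0],[0.4,0,-1,115,0],[0.4,0,-1,140,0],[0.4,0,-1,155,0],[0.4,0,-1,165,0],[0.4,0,-1,170,0],[0.4,0,-1,170,0],[0.4,0,-1,170,0]]' 10
python3 -m crank '[[-1,0,0,0,0],[-1,0,0,0,0],[-1,0,0,0,0],[-1,0,0,0,0],[-1,0,0,0,0],[-1,0,0,0,0],[-1,0,0,0,0],[-1,0,0,0,0],[-1,0,0,0,0],[-1,0,0,0,0],[-1,0,0,0,0],[-1,0,0,0,0]]' 10
```

```text
time: 8.38
tool_pos: [0.5877, -0.1774, 0.2056]
tool_rot: [3.14, 0.001, 1.907]
contact_force: [-0.2, 0.0, 0.4]
opening: 0.0642
grip_force: 0.0
time: 9.38
tool_pos: [0.5866, -0.1782, 0.2048]
tool_rot: [-3.14, -0.001, 1.906]
contact_force: [-4.3, -1.9, 3.5]
opening: 0.02
grip_force: 10.0
```

```bash
python3 -m crank '[[-1,2,-0.5,0,0],[-1,6,-0.5,0,0],[-1,12,-0.5,0,0],[-1,18,-0.6,0,0],[-1,24,-0.6,0,0],[-1,30,-0.7,0,0],[-1,36,-0.7,0,0],[-1,42,-0.8,0,0],[-1,48,-0.8,0,0],[-1,54,-0.8,0,0],[-1,58,-0.8,0,0],[-1,60,-0.9,0,0]]'
python3 -m crank '[[-1,0,0,0,0],[-1,0,0,0,0]]'
python3 - <<'E'
from cell import telemetry
s=telemetry.observe(); print(s["contact_force"],s["torque"])
E
```

```text
time: 10.38
tool_pos: [0.5662, -0.1212, 0.2048]
tool_rot: [-3.141, -0.0, 1.906]
contact_force: [-3.4, -3.6, 1.4]
opening: 0.0199
grip_force: 10.0
time: 10.55
tool_pos: [0.5662, -0.1212, 0.2047]
tool_rot: [-3.14, -0.001, 1.906]
contact_force: [-5.1, -0.8, 5.8]
opening: 0.0196
grip_force: 10.0
[-5.07786749 -0.84591372  5.82908502] [-0.16743816  0.92732472  0.01738257]
```

```bash
python3 -m crank '[[-1,1,-0.5,-0.5,0],[-1,2,-1,-0.5,0],[-1,2,-1,-0.5,0],[-1,2,-1,-0.5,0]]'
python3 - <<'E'
from h import *
s=telemetry.observe(); print(s["contact_force"],s["torque"])
c=cam("wrist"); im,d=vision.read_camera("wrist"); cv2.imwrite("pics/w4.png",im[:,:,::-1]); np.savez("w4.npz",im=im,d=d,K=c[0],R=c[1],t=c[2])
E
```

```text
time: 10.88
tool_pos: [0.5652, -0.1199, 0.2049]
tool_rot: [3.141, -0.0, 1.906]
contact_force: [0.9, -1.4, -3.1]
opening: 0.0195
grip_force: 10.0
[ 0.86350525 -1.39329329 -3.14668291] [-0.30469111 -0.0453466  -0.02649993]
```

View pics/w4.png

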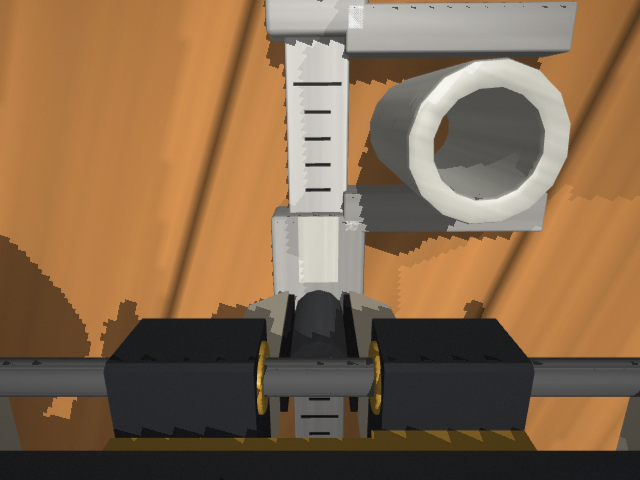

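The view shows the tube (490,140) standing between the fixed bar (460,28) and the moving bar (445,207), with the pinch centred at (318,310). Opening is ≈48 mm. I'll go on gently.

```bash
cat > f.py <<'E'
from h import *
s=telemetry.observe(); X=np.array([.3346,-.9424]);Y=np.array([.9424,.3346]); p=s["tool_pos"][:2]-[.5334,-.0268]
f=s["contact_force"]
print("x %.2f y %.2f  Fx %.2f Fy %.2f Fz %.2f Tz %.3f"%(p@X*1e3,p@Y*1e3,f[:2]@X,f[:2]@Y,f[2],s["torque"][2]))
E
python3 f.py
python3 -m crank '[[-1,0.5,0,0,0],[-1,1,0,0,0],[-1,1.5,0,0,0],[-1,2,0,0,0],[-1,2.5,0,0,0],[-1,3,0,0,0],[-1,3,0,0,0]]' >/dev/null; python3 f.py
python3 -m crank '[[-1,0.5,0,0,0],[-1,1,0,0,0],[-1,1.5,0,0,0],[-1,2,0,0,0],[-1,2,0,0,0]]'>/dev/null; python3 f.py
python3 -m crank '[[-1,0.5,0,0,0],[-1,1,0,0,0],[-1,1,0,0,0]]'>/dev/null; python3 f.py
```

```text
x 98.36 y -1.16  Fx 1.79 Fy -0.62 Fz -4.01 Tz 0.015
x 95.15 y -1.23  Fx 1.56 Fy 3.17 Fz -9.51 Tz 0.002
x 93.25 y -1.27  Fx 3.33 Fy 3.57 Fz -12.04 Tz 0.014
x 92.20 y -1.27  Fx 2.95 Fy 3.98 Fz -12.60 Tz -0.034
```

```bash
python3 -m crank '[[-1,0,0.2,0.4,0],[-1,0,0.3,0.7,0],[-1,0,0.3,0.7,0]]'>/dev/null; python3 f.py
python3 - <<'E'
from h import *
c=cam("wrist"); im,d=vision.read_camera("wrist"); cv2.imwrite("pics/w5.png",im[:,:,::-1]); np.savez("w5.npz",im=im,d=d,K=c[0],R=c[1],t=c[2])
E
```

```text
x 92.25 y -1.13  Fx 1.38 Fy 1.54 Fz -5.95 Tz -0.040
```

View pics/w5.png

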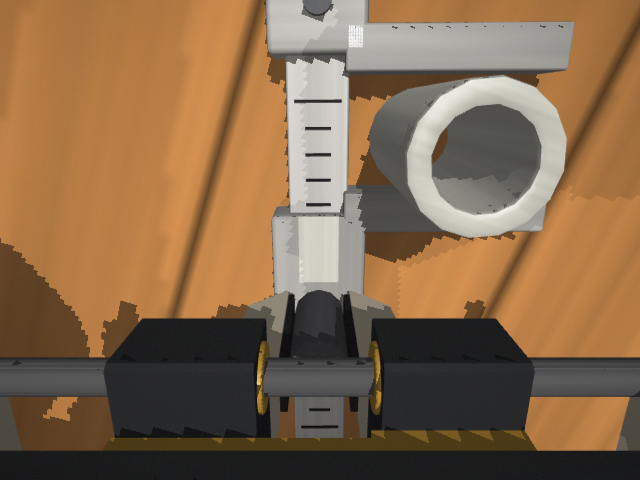

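Picture: the tube (487,155) sits close to the moving bar (row ~190), and the fixed bar's face edge is at row 70. A small gap remains, so I'll continue in half-millimetre steps.

```bash
python3 -m crank '[[-1,0.5,0,0.2,0],[-1,1,0,0.3,0],[-1,1,0,0.3,0],[-1,1,0,0.3,0]]'>/dev/null; python3 f.py; python3 -m crank '[[-1,0,0,0,0]]'>/dev/null; python3 f.py
python3 -m crank '[[-1,0.5,0,0.1,0],[-1,0.5,0,0.1,0],[-1,0.5,0,0.1,0]]'>/dev/null; python3 f.py; python3 -m crank '[[-1,0,0,0,0]]'>/dev/null; python3 f.py
```

```text
x 91.70 y -1.11  Fx 3.24 Fy -2.34 Fz 2.26 Tz -0.021
x 91.68 y -1.08  Fx 2.90 Fy -3.05 Fz 2.83 Tz -0.029
x 91.05 y -1.07  Fx 3.53 Fy -3.63 Fz 5.82 Tz -0.061
x 91.04 y -1.05  Fx 4.26 Fy -4.19 Fz 5.06 Tz -0.059
```

```bash
cat > gap.py <<'E'
from h import *
c=cam("wrist"); im,d=vision.read_camera("wrist")
import sys
cv2.imwrite("pics/%s.png"%sys.argv[1],im[:,:,::-1])
g=grey(im,45,60).astype(int)   # wood is saturated, steel is not
def line(cols,r0,r1,z):        # top and bottom limits of the grey run in each column
    a=[];b=[]
    for u in cols:
        r=np.where(g[r0:r1,u])[0]
        if len(r)>5: a.append((u,r0+r.min()-.5)); b.append((u,r0+r.max()+.5))
    out=[]
    for e in (a,b):
        P=plane(c,e,z); l=cv2.fitLine(P[:,:2].astype(np.float32),cv2.DIST_HUBER,0,.0005,.001).ravel().astype(float)
        if l[0]<0:l[:2]*=-1
        out.append(l); print(np.median(np.array(e)[:,1]),"ang %.2f"%np.degrees(np.arctan2(l[1],l[0])))
    return out
def off(l,p): return np.array([l[1],-l[0]])@(p[2:]-l[2:])*1000
F=line(list(range(375,400))+list(range(540,562)),10,100,.02); M=line(range(400,535),195,260,.02)
A=line(range(375,560),10,60,.02)
print("fixed width",off(A[0],F[1]),"opening by back edges -32:",off(A[0],M[1])-32)
E
python3 gap.py w6
```

```text
25.5 ang 19.48
76.5 ang 20.13
194.5 ang 19.16
231.5 ang 17.45
25.5 ang 19.52
59.5 ang 19.16
fixed width 16.034067161242614 opening by back edges -32: 43.12719307812249
```

View pics/w6.png

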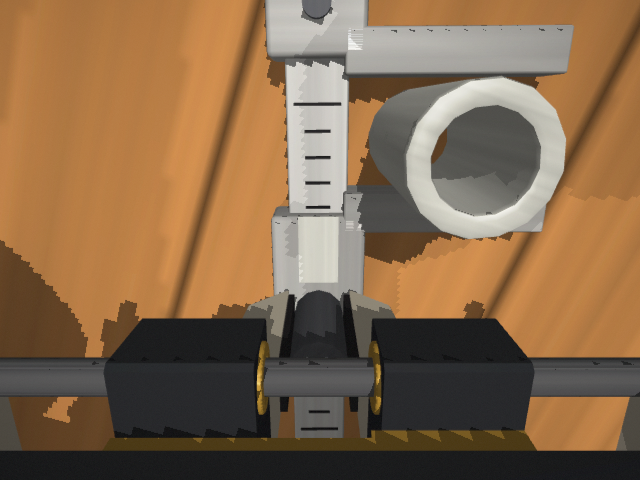

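The picture shows the tube's upper-left base edge still short of the fixed face (row 73). It hides part of the moving bar's back edge at row 232, so I'll refit using only the visible columns.

```bash
sed -i 's/range(400,535),195,260/list(range(366,408))+list(range(535,541)),195,260/' gap.py
python3 gap.py w7; python3 -m crank '[[-1,0.5,0.1,-0.2,0],[-1,1,0.2,-0.4,0],[-1,1,0.2,-0.4,0],[-1,1,0.2,-0.4,0]]' 14 >/dev/null; python3 f.py; python3 gap.py w8
```

```text
25.5 ang 19.48
76.5 ang 20.13
194.5 ang 19.16
231.5 ang 19.16
25.5 ang 19.52
59.5 ang 19.16
fixed width 16.03399552491086 opening by back edges -32: 42.46436266578898
x 89.81 y -0.92  Fx 2.69 Fy -3.84 Fz 4.55 Tz -0.070
29.5 ang 19.48
80.5 ang 20.08
194.5 ang 19.17
231.5 ang 19.18
29.5 ang 19.16
59.5 ang 19.16
fixed width 15.96396032359937 opening by back edges -32: 41.231819371175234
```

```bash
python3 -m crank '[[-1,0.3,-0.2,-0.1,0],[-1,0.5,-0.3,-0.2,0],[-1,0.5,-0.3,-0.2,0],[-1,0.5,-0.3,-0.2,0]]' >/dev/null; python3 f.py; python3 gap.py w9|tail -1
python3 -m crank '[[-1,0.3,0,0,0],[-1,0.3,0,0,0],[-1,0.3,0,0,0]]' >/dev/null; python3 f.py; python3 gap.py w10|tail -1
```

```text
x 89.27 y -1.05  Fx 2.61 Fy -1.85 Fz 3.58 Tz -0.008
fixed width 15.841239748990239 opening by back edges -32: 40.612165351297136
x 89.06 y -1.07  Fx 3.47 Fy -3.32 Fz 4.13 Tz -0.071
fixed width 16.00971134818718 opening by back edges -32: 40.339179577386446
```

```bash
python3 -m crank '[[-1,0.3,-0.2,0,0],[-1,0.3,-0.2,0,0],[-1,0.3,-0.2,0,0]]' >/dev/null; python3 f.py; python3 gap.py w11|tail -1
python3 -m crank '[[-1,0.3,0,0,0],[-1,0.3,0,0,0],[-1,0.3,0,0,0]]' >/dev/null; python3 f.py; python3 gap.py w12|tail -4
```

```text
x 88.77 y -1.15  Fx 1.73 Fy -1.49 Fz 4.60 Tz -0.041
fixed width 15.979820878295413 opening by back edges -32: 40.04237052039902
x 88.44 y -1.14  Fx 2.35 Fy -1.67 Fz 3.55 Tz -0.046
231.5 ang 19.16
33.5 ang 19.56
59.5 ang 19.16
fixed width 15.966420073560444 opening by back edges -32: 39.723308426901255
```

```bash
python3 -m crank '[[-1,0.3,0,0,0],[-1,0.3,0,0,0],[-1,0.3,0,0,0]]' >/dev/null; python3 f.py; python3 -m crank '[[-1,0,0,0,0]]' >/dev/null; python3 f.py; python3 gap.py w13|tail -4
python3 -m crank '[[-1,0.3,0,0,0],[-1,0.3,0,0,0],[-1,0.3,0,0,0]]' >/dev/null; python3 f.py;  python3 -m crank '[[-1,0,0,0,0]]' >/dev/null; python3 f.py; python3 gap.py w14|tail -4
```

```text
x 88.13 y -1.16  Fx 1.88 Fy -0.12 Fz 4.16 Tz -0.039
x 88.14 y -1.18  Fx 2.94 Fy 0.05 Fz 3.96 Tz -0.036
231.5 ang 19.16
34.5 ang 19.56
59.5 ang 19.16
fixed width 16.522125326797976 opening by back edges -32: 39.48986513424927
x 87.85 y -1.18  Fx 2.64 Fy 0.42 Fz 5.90 Tz -0.062
x 87.86 y -1.18  Fx 2.30 Fy 0.84 Fz 4.25 Tz -0.085
231.5 ang 19.16
35.5 ang 19.16
59.5 ang 19.16
fixed width 16.740205187575963 opening by back edges -32: 39.334544339373636
```

View pics/w14.png

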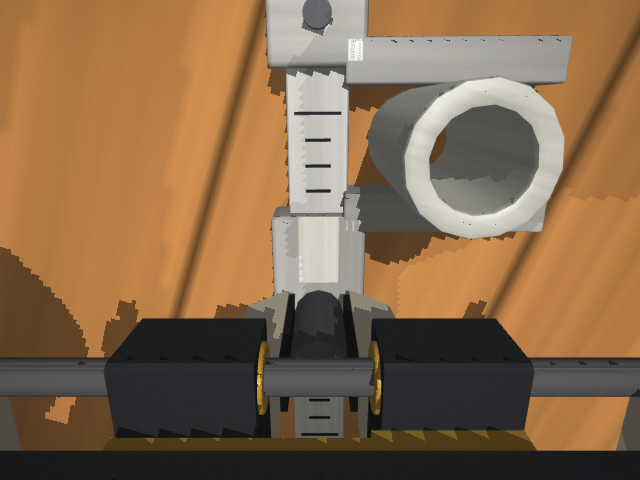

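The moving bar (row ~190) is up against the tube (485,155), and the tube is nearly at the fixed face (row 83). The force is still just sliding friction. From here I'll use numbers only: the tube rim against the fixed face.

```bash
cat >> gap.py <<'E'
P=cloud(c,d); m=(g>0)&(d>0)&(P[...,2]>.075)&(P[...,2]<.085); m[:, :395]=0; m[:70]=0; m[250:]=0
uv=np.argwhere(m)[:,::-1].astype(np.float32); hull=cv2.convexHull(uv)[:,0]
W=plane(c,hull,.08)[:,:2]; (q,r)=cv2.minEnclosingCircle((W*1000).astype(np.float32)); q=np.array(q)/1000
n=np.array([F[0][1],-F[0][0]]); print("tube radius %.2f centre from fixed face %.2f"%(r,(n@(q-A[0][2:]))*1000-16))
E
python3 gap.py w15|tail -2
python3 -m crank '[[-1,0.3,0,0,0],[-1,0.3,0,0,0],[-1,0.3,0,0,0],[-1,0.3,0,0,0]]' >/dev/null; python3 f.py; python3 gap.py w16|tail -2
python3 -m crank '[[-1,0.3,0,0,0],[-1,0.3,0,0,0],[-1,0.3,0,0,0],[-1,0.3,0,0,0]]' >/dev/null; python3 f.py; python3 gap.py w17|tail -2
```

```text
fixed width 16.740188303582844 opening by back edges -32: 39.334168746900545
tube radius 20.00 centre from fixed face 19.62
x 87.55 y -1.20  Fx 2.10 Fy 1.67 Fz 5.00 Tz -0.026
fixed width 15.806319254251466 opening by back edges -32: 39.01409846053164
tube radius 20.04 centre from fixed face 19.52
x 87.27 y -1.20  Fx 1.77 Fy 1.19 Fz 4.57 Tz -0.045
fixed width 15.826753091676249 opening by back edges -32: 38.69415090204076
tube radius 19.95 centre from fixed face 19.15
```

The tube follows the moving jaw with no contact at the fixed face yet, so vision is biased by about a millimetre. I'll continue until the force rises.

```bash
python3 -m crank '[[-1,0.3,0,0,0],[-1,0.3,0,0,0],[-1,0.3,0,0,0],[-1,0.3,0,0,0]]' >/dev/null; python3 f.py; python3 gap.py w18|tail -2
python3 -m crank '[[-1,0.3,0,0,0],[-1,0.3,0,0,0],[-1,0.3,0,0,0],[-1,0.3,0,0,0]]' >/dev/null; python3 f.py; python3 gap.py w19|tail -2
```

```text
x 86.95 y -1.22  Fx 2.22 Fy 1.07 Fz 5.18 Tz 0.011
fixed width 15.847490749661851 opening by back edges -32: 38.375048317505374
tube radius 19.95 centre from fixed face 19.07
x 86.74 y -1.23  Fx 3.26 Fy 1.29 Fz 4.87 Tz -0.043
fixed width 16.415280613297778 opening by back edges -32: 38.06869527618842
tube radius 19.92 centre from fixed face 18.82
```

```bash
python3 -m crank '[[-1,0.2,0,0,0],[-1,0.2,0,0,0],[-1,0.2,0,0,0],[-1,0.2,0,0,0]]' >/dev/null; python3 f.py; python3 gap.py w20|tail -2;python3 f.py
```

```text
x 86.65 y -1.23  Fx 5.60 Fy 0.49 Fz 4.88 Tz -0.078
fixed width 15.627642637001227 opening by back edges -32: 38.05241584180544
tube radius 20.01 centre from fixed face 18.91
x 86.63 y -1.21  Fx 5.84 Fy 1.05 Fz 5.18 Tz -0.024
```

Force jumped to 5.7 N with no further motion, so both jaws are in contact. I'll check the jaw angle for twist.

```bash
python3 gap.py w21
python3 - <<'E'
import cv2,numpy as np
from h import grey
for n in ("w12","w17","w19","w21"):
    g=grey(cv2.imread(f"pics/{n}.png")[:,:,::-1],45,60); gr=cv2.cvtColor(cv2.imread(f"pics/{n}.png"),cv2.COLOR_BGR2GRAY).astype(float)
    def e(u):  # subpixel lower edge, mean of 5 cols
        p=gr[222:240,u-2:u+3].mean(1); dd=-np.gradient(p); dd[dd<0]=0; k=dd.argmax(); s=slice(max(k-2,0),k+3); return 222+(np.arange(len(p))[s]*dd[s]).sum()/dd[s].sum()
    print(n,[round(e(u),2) for u in (370,380,390,400,410,537)])
E
```

```text
39.5 ang 19.48
88.5 ang 19.89
194.5 ang 19.16
231.5 ang 19.16
39.5 ang 19.16
59.5 ang 19.16
fixed width 15.627939426425472 opening by back edges -32: 38.0527113431821
tube radius 20.02 centre from fixed face 18.95
w12 [np.float64(231.59), np.float64(231.41), np.float64(231.26), np.float64(231.15), np.float64(230.92), np.float64(230.99)]
w17 [np.float64(231.36), np.float64(231.33), np.float64(231.34), np.float64(231.16), np.float64(230.92), np.float64(231.02)]
w19 [np.float64(231.6), np.float64(231.61), np.float64(231.51), np.float64(231.38), np.float64(230.96), np.float64(231.2)]
w21 [np.float64(231.57), np.float64(231.73), np.float64(231.62), np.float64(231.4), np.float64(231.3), np.float64(231.14)]
```

Twist is below 0.1°. I'll ease the load slightly and release.

```bash
python3 -m crank '[[-1,-0.1,0,0.1,0],[-1,-0.1,0,0.1,0],[-1,-0.1,0,0.1,0]]' >/dev/null; python3 f.py
python3 -m crank '[[-0.5,0,0,0,0],[-0.3,0,0,0,0],[0,0,0,0,0],[0.2,0,0,0,0],[0.2,0,0,0,0],[0.2,0,0,0,0],[0.2,0,0,0,0],[0.2,0,0,0,0]]'; python3 f.py; python3 gap.py w22
```

```text
x 86.66 y -1.23  Fx 4.90 Fy 0.52 Fz 4.72 Tz -0.023
time: 18.7
tool_pos: [0.5611, -0.1087, 0.2045]
tool_rot: [-3.141, -0.0, 1.906]
contact_force: [0.3, -0.6, -0.2]
opening: 0.0552
grip_force: 0.0
x 86.48 y -1.30  Fx 0.64 Fy 0.07 Fz -0.19 Tz 0.029
40.5 ang 19.48
89.5 ang 19.99
194.5 ang 19.17
232.5 ang 19.17
40.5 ang 19.57
59.5 ang 19.16
fixed width 15.81442313422654 opening by back edges -32: 38.153018647354685
tube radius 19.99 centre from fixed face 18.82
```

```bash
python3 -m crank '[[0.2,0,0,-15,0],[0.2,0,0,-45,0],[0.2,0,0,-85,0],[0.2,0,0,-125,0],[0.2,-30,0,-165,0],[0.2,-60,0,-175,0],[0.2,-60,0,-175,0],[0.2,-60,0,-175,0],[0.2,-60,0,-175,0]]' | head -2
python3 - <<'E'
from h import *
O=np.array([.5334,-.0268]); a=np.radians(19.55); X=np.array([np.sin(a),-np.cos(a)]); Y=np.array([np.cos(a),np.sin(a)])
def inj(w): w=np.atleast_2d(w)[:,:2]-O; return np.c_[w@X,w@Y]*1000
for n in ("wrist","side","scene"):
    c=cam(n); im,d=vision.read_camera(n); cv2.imwrite(f"pics/end_{n}.png",im[:,:,::-1]); P=cloud(c,d); J=inj(P.reshape(-1,3)).reshape(480,640,2); z=P[...,2]; ok=d>0
    for k,zz,(x,y),r in (("tube",.08,(20,40),28),("post",.062,(90,0),16)):
        m=ok&(abs(z-zz)<.005)&(np.hypot(J[...,0]-x,J[...,1]-y)<r); Q=J[m]
        if len(Q): print(n,k,len(Q),((Q.min(0)+Q.max(0))/2).round(1),np.ptp(Q,axis=0).round(1))
    # bar tops, beyond the tube (y 66..86) and at their roots
    m=ok&(abs(z-.02)<.004)&(J[...,1]>66)&(J[...,1]<86); 
    for nm,lo,hi in (("fixed bar",-30,14),("moving bar",26,75)):
        Q=J[m&(J[...,0]>lo)&(J[...,0]<hi)]
        if len(Q): print(n,nm,len(Q),np.percentile(Q[:,0],[2,98]).round(1))
E
```

```text
time: 19.5
tool_pos: [0.5804, -0.1652, 0.3785]
wrist tube 1846 [22.5 40. ] [32.9 39.8]
wrist post 670 [88.3 -0.4] [19.3 19.1]
wrist fixed bar 225 [-5.4 -0.2]
wrist moving bar 620 [39.3 54.5]
side tube 420 [17.2 37.3] [39.7 41.1]
side post 195 [86.5 -3. ] [19.7 21.3]
side fixed bar 28 [-18.1 -12.7]
side moving bar 124 [37.4 52.8]
scene tube 247 [18.8 41.3] [39.9 39.2]
scene post 90 [87.8  1. ] [18.1 20.3]
scene fixed bar 91 [-16.6  -0.8]
scene moving bar 94 [37.9 53.7]
```

All cameras agree with an opening of about 40 mm: post–tube distance ≈ 69–70 mm, tube–fixed face ≈ 20 mm, tube upright. The gripper is clear, so I'll hand in.

```bash
python3 -c "
from cell import ticket; print(ticket.hand_in())"
```

```text
the job is handed in; nothing more can be done
None
```

The tube stands upright between the jaws, with the moving jaw slid in until the force rose on contact, twist under about 0.1°, and the gripper let go and clear. The rod and block were left alone, and I handed the job in at about 20 s; the verdict was not shown.

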